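Build up two filter stacks at the oil-shop counter

TASK

Build up the two filters on their dark metal bases. On the square base put the steel spacer ring over the stud first, then the tall narrow filter on the ring, and the small cover with the round knob over the top of that filter; on the round base put the short wide filter over the stud and the large cover with the bar handle over it. Everything must sit level and fully down, and do not knock over the little white beaker.

Things in the scene. Friction and masses are not known exactly. Their poses are not given: they have to be found in the camera images.
- square_base: Fixed dark grey metal square base, 100 x 100 x 15 mm, with an upright steel stud in its middle, 10 mm diameter, rising 28 mm above the top face (43 mm above the bench). Origin: centre of the underside, on the bench; z up.
- round_base: Fixed dark grey metal round base, 110 mm diameter, 15 mm thick, with the same stud in its middle (10 mm diameter, 28 mm above the top face). Origin: centre of the underside, on the bench; z up.
- spacer_ring: Loose steel ring lying flat: 56 mm outside, 26 mm bore, 14 mm high, about 0.2 kg. Origin: centre of the underside; z up along its axis.
- tall_filter: Loose pleated cream paper filter element, the taller narrow one, standing upright: 44 mm outside, 26 mm bore right through, 48 mm high, rigid, about 0.08 kg; either end may be down. Origin: centre of the underside; z up along its axis.
- wide_filter: Loose pleated cream paper filter element, the shorter wide one, standing upright: 60 mm outside, 26 mm bore right through, 32 mm high, rigid, about 0.09 kg. Origin: centre of the underside; z up along its axis.
- small_cover: Loose aluminium cover standing on its rim: 62 mm outside, 14 mm high, open below, with a skirt of 56 mm inside diameter and 10 mm depth which goes round the filter's top so that the inside ceiling rests on it; on top a black round knob, 24 mm diameter, from 14 to 46 mm above the rim. about 0.12 kg. Origin: centre of the rim's underside; z up.
- large_cover: Loose aluminium cover standing on its rim: 80 mm outside, 14 mm high, open below, with a skirt of 74 mm inside diameter and 10 mm depth which goes round the filter's top so that the inside ceiling rests on it; on top a black bar handle along the cover's own x axis, 60 mm long, 14 mm thick (along its y), from 14 to 46 mm above the rim, centred. about 0.17 kg. Origin: centre of the rim's underside; z up.
- beaker: Small loose white plastic beaker standing upright among the parts, a bystander: 46 mm across the rim, 55 mm high. Origin: centre of the underside; z up. A steel canister of about the same size, not listed, stands on the other side, where the beaker may be instead. A larger white spin-on filter can with a dark top (64 mm across, 68 mm high) stands at the back, also a bystander.
There are look-alikes about, which are no part of the job. What is shaped like the large_cover but blue is not meant.

How it is judged (in metres and radians):
At the end, for the whole second after the job is handed in: Ring, then tall filter on the square base and wide filter on the round base, each within 10 mm of the base's centre; small cover over the tall filter within 9 mm, large cover over the wide one within 10 mm; heights within 4 mm of fully seated, tilt below 0.09 rad, all released and at rest (horizontal distance between each of spacer_ring, tall_filter and square_base below 0.01 m and z of spacer_ring in the frame of square_base between 0.011 and 0.019 m and angle between each of spacer_ring, tall_filter, small_cover, wide_filter, large_cover's own z axis and vertical below 0.09 rad and linear speed of each of spacer_ring, tall_filter, small_cover, wide_filter, large_cover below 0.02 m/s and angular speed of each of spacer_ring, tall_filter, small_cover, wide_filter, large_cover below 0.2 rad/s and z of tall_filter in the frame of square_base between 0.025 and 0.033 m and horizontal distance between small_cover and tall_filter below 0.009 m and z of small_cover in the frame of tall_filter between 0.034 and 0.042 m and horizontal distance between wide_filter and round_base below 0.01 m and z of wide_filter in the frame of round_base between 0.011 and 0.019 m and horizontal distance between large_cover and wide_filter below 0.01 m and z of large_cover in the frame of wide_filter between 0.018 and 0.026 m); the robot touches nothing.
It fails at once if the white beaker is knocked over (tilted by more than 0.6 rad) (angle between beaker's own z axis and vertical above 0.6 rad).
It also fails if it takes over 136 s, if anything falls off the work surface, if the arm or the gripper's body presses on something with over 40 N, if the wrist force passes 120 N, or if a joint passes its speed limit or range.

ROBOT

A 6-joint arm with a two-finger parallel gripper is mounted at the origin on the work surface. World frame = base frame: x ahead of the robot, y to its left, z up, the work surface at z = 0. Lengths are in mm, angles in degrees, forces in N, time in s.
With the tool pointing down it reaches from about 350 to 850 mm from the base axis. Payload 8.1 kg.
Tool frame: the origin (TCP) lies at the very end of the fingers, on their centre line; the grasp point (between the pads) lies 19 mm behind it (manip.pinch_z is the z of the grasp point in the tool frame, in mm); z points along the fingers, y is the direction in which the jaws open and shut (so a half turn about z gives the same grasp; the last joint's range is limited). The gripper opens to 85 mm and grips with 20 to 120 N. Pads are 22 mm wide; open, the fingers measure 114 mm over their backs; the gripper's body (76 mm by 85 mm) begins 54 mm behind the grasp point. The pads swing forward as they close: fully open they stand 13 mm farther back than shut.
Start: joints at [-70.841, 7.471, 85.268, -0, 87.261, -4.893], TCP at [244.567, -547.898, 231.292] pointing down, gripper open.
Joint ranges: [-169.43, 169.43], [-51.17, 129.36], [1.28, 143.12], [-76.62, 256.62], [0, 156.53], [-152.29, 152.29]. Speed limits (degrees/s): [136.94, 136.94, 159.86, 180, 180, 180].

INTERFACE

Orientations are given as a 3x3 rotation matrix whose columns are the frame's x, y, z axes.
In Python, from workcell import manip, camera, camera_model gives the robot as it stands.
- The arm moves only by the shell command python3 -m pendant 'ROWS' [OPENING] [FORCE]. ROWS is JSON, a list of rows, each a list of 6 numbers: the shift along the tool's x, y, z in m, then the turn, a rotation vector about the tool's x, y, z in degrees. In form: [[dx, dy, dz, wx, wy, wz], ...]. A call has 1 to 20 rows; each row shifts and turns the pose as measured when the row begins, along the tool's axes as they then stand; what a row does not reach is not made up. A row lasts 1/12 s, in which the tool goes at most 41.7 mm and 7.16 degrees, less where a joint would pass 70% of its speed; a pose out of reach is approached as far as the arm can. A call with a gripper value outside its range is refused whole. OPENING is the closure, from 0 (fully open) to 1 (shut), set as the call begins (- or left out, the last holds). The fingers move at their own pace and stop on an object; FORCE is the grip in N (left out, the last holds). Time passes only in rows, so rows that do not move let the fingers close. It gives the time, the measured TCP pose, the force and the opening at its end, in the units of the state.
- manip.get_obs(): the state, without advancing time (a new reading comes with each control period).
- camera(name): name is "side" or "top"; returns the picture (384x512x3 uint8, red, green, blue); there is no depth.
- camera_model(name): a dict with "K" (3x3 intrinsics, pixels), "pose" (4x4, takes a point from camera to world coordinates). Camera axes: x right, y up, looking along -z (the intrinsics and any distortion apply to the point x, -y, -z); pixel columns grow to the right and rows downward; lengths in mm; the calibration is good to about 2 mm. A picture is of the moment at which its call begins. camera_model takes no time and is no camera call.
- manip.hand_in(): hands the job in, once; it reports no verdict.
The state is a dict: "time_s": time; "q": joint angles; "joint_velocities": joint speeds; "joint_efforts": joint torques, N m; "tool_pos": TCP position; "orientation": TCP orientation; "ft_force": force on the tool from outside, world axes, zero at the start; "torque": the same for the moment, N m; "opening": opening from 0.0 (shut) to 1.0 (fully open).
Only numpy, scipy, OpenCV 4.12 (cv2) and the standard library are available. Lean on these libraries where they do the work, as an engineer would, in place of code of your own. Each camera call takes 0.05 s, during which the arm holds its last target. There are 200 camera calls.

## Working session

There is one attempt and no reset: what is moved stays moved. The work goes in short steps, Python scripts to look and compute and a shell command to move; the robot and the scene stay as the last step left them, time stands still between calls to the robot, and variables do not carry over. Pictures are saved under pics/ and viewed, about 12 in all and at most 16, crops included, and the job is handed in when it is done.

```bash
ls; mkdir -p pics
python3 - <<'E'
from workcell import manip,camera,camera_model
import cv2
for n in ("top","side"):
    im=camera(n); cv2.imwrite(f"pics/{n}0.png",im[:,:,::-1])
    m=camera_model(n); print(n,m)
o=manip.get_obs(); print(o, manip.pinch_z)
E
```

```text
pics
top {'K': array([[395.47856231,   0.        , 258.51505037],
       [  0.        , 395.47856231, 190.72665051],
       [  0.        ,   0.        ,   1.        ]]), 'pose': array([[-5.71810858e-03,  9.88705576e-01, -1.49761771e-01,
         3.59091468e+02],
       [-9.99972088e-01, -4.93331923e-03,  5.61123669e-03,
        -4.85030229e+00],
       [ 4.80903838e-03,  1.49789676e-01,  9.88706188e-01,
         1.01314505e+03],
       [ 0.00000000e+00,  0.00000000e+00,  0.00000000e+00,
         1.00000000e+00]])}
side {'K': array([[391.56456149,   0.        , 255.32052597],
       [  0.        , 391.56456149, 192.09975694],
       [  0.        ,   0.        ,   1.        ]]), 'pose': array([[-7.95760305e-01,  3.25044980e-01, -5.10990506e-01,
        -1.03748831e+02],
       [-6.05566718e-01, -4.37354289e-01,  6.64838458e-01,
         7.88751657e+02],
       [-7.38148610e-03,  8.38490898e-01,  5.44865605e-01,
         6.66177737e+02],
       [ 0.00000000e+00,  0.00000000e+00,  0.00000000e+00,
         1.00000000e+00]])}
{'time_s': 0.1, 'q': array([-7.08405549e+01,  7.51074192e+00,  8.53198763e+01, -9.25740657e-05,
        8.72625857e+01, -4.89372816e+00]), 'joint_velocities': array([-0.02104431, -0.05795517, -0.11723439, -0.04530433,  0.02898809,
       -0.11326192]), 'joint_efforts': array([ 1.03848495e-03, -5.70949173e+01, -5.01941264e+01, -7.90190074e-05,
        8.05408345e-03, -8.05112154e-05]), 'tool_pos': array([ 244.4076979 , -547.44457   ,  230.38006483]), 'orientation': array([[ 9.13167598e-01,  4.07583920e-01, -5.35408869e-04],
       [ 4.07584248e-01, -9.13166316e-01,  1.53607861e-03],
       [ 1.37163596e-04, -1.62092143e-03, -9.99998677e-01]]), 'ft_force': array([-0.01601352,  0.82969941, -0.29847386]), 'torque': array([ 0.06100152, -0.01696963,  0.01824131]), 'opening': 1.0020209133478974} -18.700000000000003
```

View pics/top0.png

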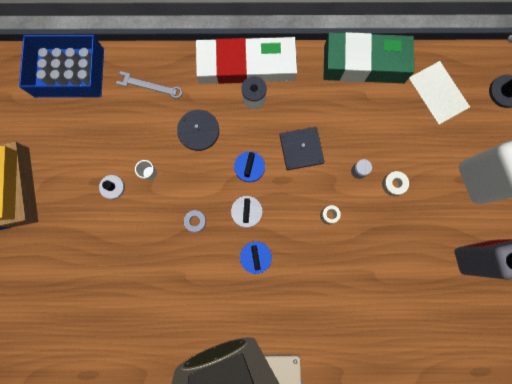

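View pics/side0.png

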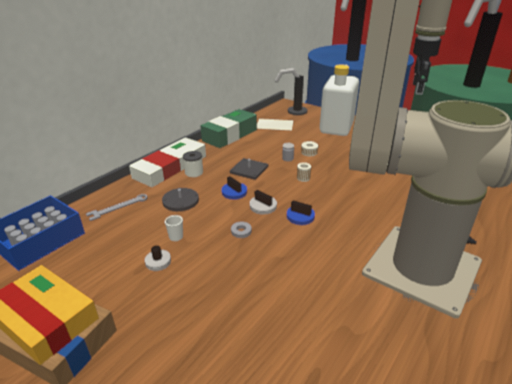

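```bash
cat > h.py <<'E'
import numpy as np,cv2
from workcell import manip,camera,camera_model
def ray(n,u,v,z):
    m=camera_model(n);K=m["K"];P=m["pose"]
    d=P[:3,:3]@np.array([(u-K[0,2])/K[0,0],-(v-K[1,2])/K[1,1],-1.]);o=P[:3,3]
    return (o+d*(z-o[2])/d[2])[:2]
def proj(n,p):
    m=camera_model(n);K=m["K"];P=m["pose"]
    c=P[:3,:3].T@(np.asarray(p,float)-P[:3,3]); return K[0,2]+K[0,0]*c[0]/-c[2], K[1,2]+K[1,1]*c[1]/c[2]
def comps(im,lo,hi):
    hsv=cv2.cvtColor(im,cv2.COLOR_RGB2HSV); m=cv2.inRange(hsv,lo,hi)
    return m,cv2.connectedComponentsWithStats(m)
def pose():
    o=manip.get_obs();R=o["orientation"]
    return o["tool_pos"],np.degrees(np.arctan2(R[1,0],R[0,0])),o["time_s"],o["opening"],o["ft_force"],o["q"]
E
python3 - <<'E'
from h import *
im=cv2.imread("pics/top0.png")[:,:,::-1].copy()
m,(n,l,s,c)=comps(im,(0,0,0),(179,95,255))
for i in range(1,n):
    x,y,w,h,a=s[i]
    if a>60 and 90<c[i][0]<430 and 110<c[i][1]<280:
        cn=max(cv2.findContours((l==i).astype(np.uint8),cv2.RETR_EXTERNAL,cv2.CHAIN_APPROX_NONE)[0],key=len)
        print(c[i].round(1),(x,y,w,h,a),cv2.minAreaRect(cn), im[l==i].mean(0).round(), ray("top",*(x+w/2-.5,y+h/2-.5),15).round(1))
cr=im[105:285,85:435,::-1]
cv2.imwrite("pics/crop0.png",cv2.resize(cr,None,fx=2.28,fy=2.28,interpolation=cv2.INTER_CUBIC))
E
```

```text
[197.7 129.6] (np.int32(177), np.int32(110), np.int32(42), np.int32(41), np.int32(1343)) ((197.5, 130.0), (40.0, 41.0), 90.0) [68. 70. 79.] [671.5 147.9]
[301.5 148. ] (np.int32(280), np.int32(127), np.int32(44), np.int32(43), np.int32(1427)) ((301.576904296875, 147.88462829589844), (37.654293060302734, 38.04652786254883), 78.69007110595703) [68. 70. 80.] [ 621.9 -122.8]
[248.9 164.1] (np.int32(245), np.int32(153), np.int32(9), np.int32(23), np.int32(96)) ((248.8823699951172, 163.97059631347656), (4.123105525970459, 22.79834747314453), 14.03624439239502) [30. 30. 33.] [580.1  13.6]
[361.5 168.4] (np.int32(351), np.int32(159), np.int32(21), np.int32(20), np.int32(302)) ((361.4000244140625, 168.29998779296875), (16.994115829467773, 21.0190372467041), 63.43495178222656) [155. 154. 159.] [ 566.9 -275. ]
[145.  169.7] (np.int32(135), np.int32(160), np.int32(22), np.int32(20), np.int32(345)) ((145.5, 169.5), (19.0, 21.0), 90.0) [163. 161. 156.] [566.9 279.6]
[395.7 183. ] (np.int32(382), np.int32(171), np.int32(27), np.int32(25), np.int32(481)) ((395.0, 183.0), (24.0, 26.0), 90.0) [199. 19
[... 230 characters left out ...]
t32(32), np.int32(32), np.int32(815)) ((246.5, 211.5), (31.0, 31.0), 90.0) [168. 168. 174.] [457.2  20.2]
[330.5 214.1] (np.int32(320), np.int32(205), np.int32(21), np.int32(19), np.int32(258)) ((330.4000244140625, 214.2000274658203), (18.34120750427246, 19.606117248535156), 71.56504821777344) [189. 184. 169.] [ 449.8 -191.2]
[194.4 220.7] (np.int32(183), np.int32(210), np.int32(23), np.int32(23), np.int32(339)) ((194.0, 221.0), (22.0, 22.0), 90.0) [154. 154. 166.] [433.9 152.6]
[255.4 257.3] (np.int32(252), np.int32(246), np.int32(8), np.int32(23), np.int32(87)) ((255.30203247070312, 257.2113952636719), (22.186594009399414, 3.8812057971954346), 79.99201965332031) [33. 33. 37.] [343.5  -2.1]
```

View pics/crop0.png

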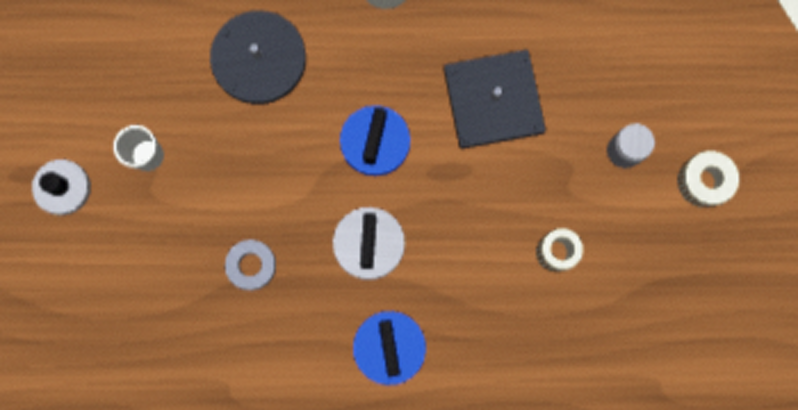

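Run:
```python
from h import *
im=cv2.imread("pics/top0.png")[:,:,::-1].copy()
hsv=cv2.cvtColor(im,cv2.COLOR_RGB2HSV)
def bb(mask,box):
    x0,y0,x1,y1=box; M=np.zeros_like(mask); M[y0:y1,x0:x1]=mask[y0:y1,x0:x1]
    n,l,s,c=cv2.connectedComponentsWithStats(M); i=1+s[1:,4].argmax()
    cn=max(cv2.findContours((l==i).astype(np.uint8),cv2.RETR_EXTERNAL,cv2.CHAIN_APPROX_NONE)[0],key=len)
    e=cv2.fitEllipse(cv2.convexHull(cn))
    return e,cv2.minAreaRect(cn)
low=cv2.inRange(hsv,(0,0,0),(179,110,255))
def br(t): return cv2.inRange(hsv,(0,0,t),(179,90,255))
def rep(nm,e,z):
    (u,v),(a,b),_=e[0]; print(nm,np.round((u,v,a,b),1),"size mm",np.round(np.array([a,b])/395*(1013-z),0),ray("top",u,v,z).round(1))
rep("round",bb(low,(170,100,225,155)),7.5)
e=bb(low,(275,122,328,172)); print("square",e[1],ray("top",*e[1][0],7.5))
rep("small",bb(low,(95,170,128,203)),7); rep("small br",bb(br(140),(95,170,128,203)),14)
rep("large",bb(low,(228,192,266,230)),7); rep("large br",bb(br(150),(228,192,266,230)),14)
rep("ring",bb(low,(180,205,210,236)),7)
for t in(170,200,220):
    rep(f"tall{t}",bb(br(t),(315,200,346,228)),48); rep(f"wide{t}",bb(br(t),(378,168,412,198)),32)
rep("beaker",bb(br(150),(130,155,162,185)),55)
blk=cv2.inRange(hsv,(0,0,0),(179,255,60))
e=bb(blk,(233,195,262,228)); print("handle",e[1],ray("top",*e[1][0],46))
b=cv2.boxPoints(e[1]); b=[ray("top",*p,46) for p in b]; print(np.round(b))
e=bb(blk,(95,170,128,203)); print("knob",e)
# studs
for nm,p in(("round",(197,130)),("sq",(302,148))):
    x,y=p; g=hsv[y-12:y+8,x-8:x+9,2]; mm=(g>105); ys,xs=np.nonzero(mm); w=g[mm]; print(nm,xs.mean()+x-8,ys.mean()+y-12,mm.sum(),ray("top",xs.mean()+x-8,ys.mean()+y-12,43),ray("top",xs.mean()+x-8,ys.mean()+y-12,33))
```

```text
round [197.7 129.6  40.9  41.8] size mm [104. 106.] [675.  148.6]
square ((301.5769348144531, 147.88461303710938), (38.04652786254883, 38.43876266479492), 78.69007110595703) [ 624.21847331 -123.86544569]
small [111.2 186.7  24.7  26. ] size mm [63. 66.] [524.  368.3]
small br [110.6 186.4  23.6  25.1] size mm [60. 63.] [523.4 367.4]
large [246.3 211.2  32.   32.3] size mm [81. 82.] [458.7  21. ]
large br [246.3 211.2  31.8  31.9] size mm [80. 81.] [458.   20.8]
ring [194.2 220.8  22.6  22.8] size mm [58. 58.] [435.  153.3]
tall170 [331.5 213.7  17.3  18. ] size mm [42. 44.] [ 447.5 -188.8]
wide170 [397.1 182.4  22.6  24.1] size mm [56. 60.] [ 527.1 -359.9]
tall200 [331.4 213.6  16.8  17.5] size mm [41. 43.] [ 447.7 -188.5]
wide200 [397.1 182.3  22.   23.4] size mm [55. 58.] [ 527.6 -359.9]
tall220 [331.3 213.6  16.1  16.8] size mm [39. 41.] [ 447.8 -188.3]
wide220 [397.1 182.4  21.5  22.8] size mm [53. 57.] [ 527.2 -360. ]
beaker [143.4 168.6  18.5  19.2] size mm [45. 47.] [560.9 273.4]
handle ((246.11761474609375, 210.47056579589844), (4.601789951324463, 23.16234588623047), 4.39870548248291) [456.72549049  20.37060313]
[[429.  28.]
 [486.  24.]
 [485.  12.]
 [428.  17.]]
knob (((108.38689422607422, 185.41830444335938), (8.375472068786621, 11.728711128234863), 112.01847839355469), ((108.30001831054688, 185.40000915527344), (11.627553939819336, 7.602630138397217), 26.56505012512207))
round 195.71428571428572 125.5 14 [674.57900145 148.36695922] [677.83096396 149.94628245]
sq 302.84615384615387 144.53846153846155 13 [ 623.53987563 -123.06506594] [ 626.26574025 -124.28359263]
```

```bash
python3 -m pendant '[[0,0,0,0,0,6],[0,0,0,0,0,6],[0,0,0,0,0,6],[0,0,0,0,0,6],[0.03,-0.02,0,0,0,0],[0.03,-0.02,0,0,0,0],[0.03,-0.02,0,0,0,0],[0.03,-0.02,0,0,0,0]]' 0; python3 -c "
from h import *
print(pose())"
```

```text
time_s: 0.77
tool_pos: [361.8, -469.6, 225.0]
orientation: [[0.999, -0.033, -0.006], [-0.033, -0.999, 0.008], [-0.007, -0.008, -1.0]]
ft_force: [-0.3, -0.5, -0.6]
opening: 0.998
(array([ 361.82059631, -469.648456  ,  225.00534532]), np.float64(-1.8707115673212487), 0.7667, 0.9979373219650247, array([-0.31003697, -0.54306504, -0.61515823]), array([-5.73054987e+01,  7.10463585e+00,  8.63233374e+01, -6.13941074e-02,
        8.71528553e+01,  3.45700441e+01]))
```

```bash
cat > to.py <<'E'
import sys
from h import *
from scipy.spatial.transform import Rotation as Ro
x,y,z,*a=map(float,sys.argv[1:]); yaw=np.radians(a[0] if a else 0)
o=manip.get_obs();R=o["orientation"];c,s=np.cos(yaw),np.sin(yaw)
T=np.array([[c,s,0],[s,-c,0],[0,0,-1.]])
d=R.T@(np.array([x,y,z])-o["tool_pos"])
print("at",o["tool_pos"].round(1),"delta tool mm",d.round(1),"rot",Ro.from_matrix(R.T@T).as_rotvec(degrees=True).round(2),"open",round(o["opening"],3),"F",o["ft_force"].round(1),"t",o["time_s"])
E
python3 -m pendant '[[0.004,-0.039,0,0.4,0.4,-1.9],[0.0045,-0.039,0,0,0,0],[0.0045,-0.039,0,0,0,0],[0.0045,-0.039,0,0,0,0],[0.0045,-0.039,0,0,0,0],[0.0045,-0.039,0,0,0,0],[0.0045,-0.039,0,0,0,0],[0.0045,-0.039,0,0,0,0],[0.0045,-0.039,0,0,0,0],[0.0045,-0.039,0,0,0,0],[0.0045,-0.039,0,0,0,0],[0.0045,-0.039,0,0,0,0],[0.0045,-0.039,0,0,0,0],[0.0045,-0.039,0,0,0,0],[0.0045,-0.039,0,0,0,0],[0.0045,-0.038,0,0,0,0],[0,0,0,0,0,0]]' 0.15 >/dev/null; python3 to.py 435 153.2 60
```

```text
at [430.5 189.3 228.4] delta tool mm [  5.3  40.7 167.3] rot [-1.59  0.34  0.3 ] open 0.851 F [0.2 0.  1.3] t 2.1833
```

```bash
python3 -m pendant '[[0.002,0.013,0.03,-0.5,0,0],[0.002,0.013,0.03,-0.5,0,0],[0.001,0.014,0.03,-0.5,0,0],[0,0,0.03,0,0,0],[0,0,0.025,0,0,0],[0,0,0.01,0,0,0],[0,0,0,0,0,0],[0,0,0,0,0,0]]' 0.15 >/dev/null; python3 to.py 435 153.2 1
python3 - <<'E'
from h import *
cv2.imwrite("pics/ring1.png",cv2.resize(camera("side")[150:320,140:370,::-1],None,fx=3,fy=3,interpolation=cv2.INTER_CUBIC))
E
```

```text
at [433.7 153.4  67. ] delta tool mm [ 1.7  0.2 66. ] rot [-0.04  0.35  0.9 ] open 0.85 F [0.6 0.7 0.5] t 2.85
```

View pics/ring1.png

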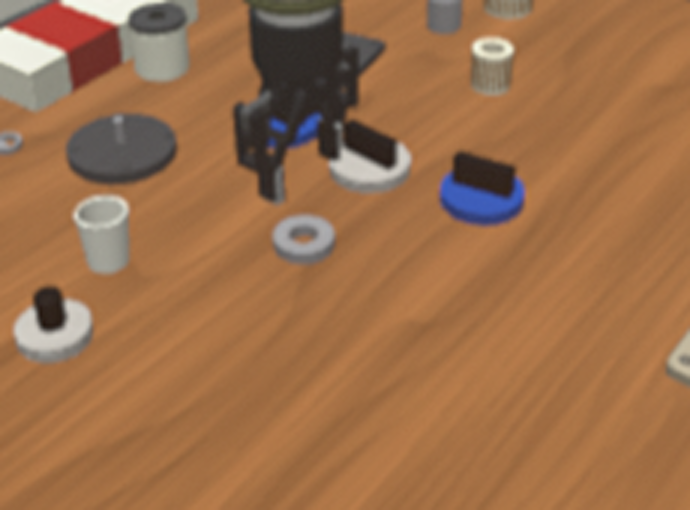

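The open gripper is above the ring (ring at about (303,238) in the crop), well clear of the white cover. I'm going down.

```bash
python3 -m pendant '[[0.001,0,0.02,0,0.3,0.5],[0,0,0.02,0,0,0.3],[0,0,0.01,0,0,0],[0,0,0.005,0,0,0],[0,0,0,0,0,0],[0,0,0,0,0,0]]' 0.15 >/dev/null; python3 to.py 435 153.2 1
```

```text
at [444.2 155.8  21.6] delta tool mm [-9.5  2.7 20.4] rot [-0.27 -0.95  0.13] open 0.854 F [-0.6 -0.  -0.8] t 3.4
```

```bash
python3 -m pendant '[[-0.005,0.002,0.005,0,-0.5,0],[-0.004,0.001,0.007,0,-0.4,0],[0,0,0.005,0,0,0],[0,0,0,0,0,0],[0,0,0,0,0,0]]' 0.15 >/dev/null; python3 to.py 435 153.2 1
```

```text
at [437.  153.2   6.3] delta tool mm [-2.   0.1  5.3] rot [-0.34 -0.25  0.15] open 0.852 F [-0.   0.4 -0.1] t 3.8167
```

```bash
python3 -m pendant '[[-0.002,0,0.003,-0.2,-0.2,0],[0,0,0.002,0,0,0],[0,0,0,0,0,0]]' 0.3 40 >/dev/null; python3 to.py 435 153.2 1; python3 -m pendant '[[0,0,0,0,0,0],[0,0,0,0,0,0],[0,0,0,0,0,0],[0,0,0,0,0,0],[0,0,0,0,0,0],[0,0,0,0,0,0]]' 1 40 >/dev/null; python3 to.py 435 153.2 1
```

```text
at [434.9 153.2   0.9] delta tool mm [ 0.1  0.  -0.1] rot [-0.12 -0.03  0.14] open 0.698 F [-1.4 -0.1  0.5] t 4.0667
at [434.9 153.3   1.6] delta tool mm [0.1 0.1 0.6] rot [-0.1  -0.01  0.17] open 0.638 F [-1.1  0.3  0.6] t 4.5667
```

```bash
python3 -m pendant '[[0,0,-0.015,0,0,0],[0,0,-0.03,0,0,0],[0,0,-0.03,0,0,0],[0.01,0.01,-0.02,0,0,0],[0.02,0.03,0,0,0,0],[0.02,0.03,0,0,0,0],[0.02,0.03,0,0,0,0],[0.02,0.03,0,0,0,0],[0.02,0.03,0,0,0,0],[0.02,0.03,0,0,0,0],[0.02,0.03,0,0,0,0],[0.01,0.02,0,0,0,0],[0.005,0.01,0,0,0,0],[0,0,0,0,0,0],[0,0,0,0,0,0]]' 1 60 >/dev/null; python3 to.py 624 -123.5 70
```

```text
at [ 603.8 -108.    94. ] delta tool mm [20.2 15.7 23.9] rot [-0.1   0.37  0.37] open 0.621 F [-0.8 -0.6 -1.9] t 5.8167
```

```bash
python3 -m pendant '[[0.01,0.008,0,0,0.2,0.2],[0.01,0.008,0.005,0,0,0],[0,0,0.01,0,0,0],[0,0,0,0,0,0],[0,0,0,0,0,0]]' 1 60 >/dev/null; python3 to.py 624 -123.5 60
```

```text
at [ 620.7 -117.    76.4] delta tool mm [ 3.3  6.6 16.3] rot [-0.3   0.44  0.42] open 0.625 F [-0.3  1.  -2.4] t 6.2333
```

```bash
python3 -m pendant '[[0.002,0.004,0.01,-0.2,0.2,0.2],[0.002,0.003,0.005,0,0.1,0.1],[0,0,0,0,0,0],[0,0,0,0,0,0]]' 1 60 >/dev/null; python3 to.py 624 -123.5 18
python3 - <<'E'
from h import *
cv2.imwrite("pics/ring2.png",np.hstack([cv2.resize(camera(n)[y:y+100,x:x+130,::-1],None,fx=3,fy=3,interpolation=cv2.INTER_CUBIC) for n,x,y in(("side",180,90),("top",240,90))]))
E
```

```text
at [ 622.9 -121.2   59.1] delta tool mm [ 1.2  2.4 41.1] rot [-0.14  0.25  0.26] open 0.624 F [-0.6 -0.  -2. ] t 6.5667
```

View pics/ring2.png

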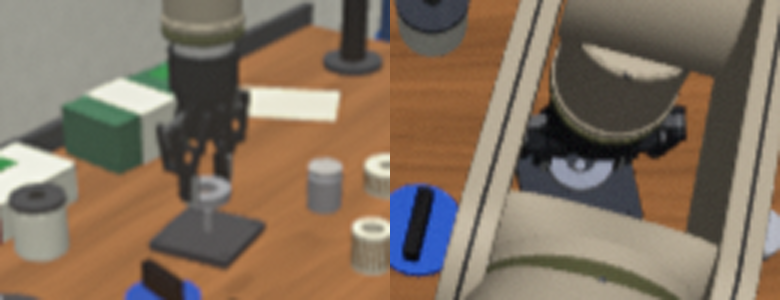

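The ring is held level over the stud: the stud lines up with the bore in the side view (at about (208,200)) and shows in the bore from the top. I'm lowering it.

```bash
python3 -m pendant '[[0.001,0.002,0.01,0,0,0],[0,0,0.01,0,0.1,0.1],[0,0,0.005,0,0,0],[0,0,0,0,0,0],[0,0,0,0,0,0]]' 1 60 >/dev/null; python3 to.py 624 -123.5 16.6
```

```text
at [ 624.6 -123.9   32.4] delta tool mm [-0.6 -0.4 15.8] rot [-0.12  0.05  0.11] open 0.624 F [ 0.   0.2 -1.8] t 7.0833
```

```bash
python3 -m pendant '[[0,0,0.007,0,0,0],[0,0,0.005,0,0,0],[0,0,0.002,0,0,0],[0,0,0,0,0,0],[0,0,0,0,0,0]]' 1 60 >/dev/null; python3 to.py 624 -123.5 16.6
```

```text
at [ 624.6 -123.9   16.9] delta tool mm [-0.6 -0.4  0.3] rot [-0.12  0.06  0.11] open 0.621 F [-1.3  1.1 -0.1] t 7.5
```

```bash
python3 -m pendant '[[0,0,0.001,0,0,0],[0,0,0,0,0,0]]' 1 60 >/dev/null; python3 -m pendant '[[0,0,0,0,0,0],[0,0,0,0,0,0],[0,0,0,0,0,0],[0,0,0,0,0,0],[0,0,-0.01,0,0,0],[0,0,-0.03,0,0,0],[0,0,-0.03,0,0,0],[-0.01,0.005,-0.02,0,0,0],[-0.03,0.012,0,0,0,0],[-0.03,0.012,0,0,0,0],[-0.03,0.012,0,0,0,0],[-0.03,0.012,0,0,0,0],[-0.015,0.006,0,0,0,0],[-0.005,0,0,0,0,0],[0,0,0,0,0,0],[0,0,0,0,0,0]]' 0.15 60 >/dev/null; python3 to.py 447.6 -188.6 60
python3 - <<'E'
from h import *
im=camera("top");cv2.imwrite("pics/sq_ring.png",im[:,:,::-1])
hsv=cv2.cvtColor(im,cv2.COLOR_RGB2HSV)
m=cv2.inRange(hsv,(0,0,115),(179,110,255)); M=np.zeros_like(m); M[120:175,270:335]=m[120:175,270:335]
n,l,s,c=cv2.connectedComponentsWithStats(M); print(s,c.round(1)); i=1+s[1:,4].argmax(); print(ray("top",*c[i],29))
E
```

```text
at [ 474.4 -186.4  122.7] delta tool mm [-27.7   1.8  62.4] rot [ 0.26 -0.8   0.21] open 0.85 F [ 0.4 -0.2  1.3] t 9.0
[[     0      0    512    384 196317]
 [   292    135     21     21    279]
 [   302    143      3      4     12]] [[255.4 191.6]
 [302.1 145.3]
 [303.  144.5]]
[ 625.39038907 -122.74973259]
```

```bash
python3 -m pendant '[[-0.013,0.001,0.02,0.1,-0.4,0.1],[-0.01,0,0.02,0,-0.3,0],[-0.002,0,0.01,0,0,0],[0,0,0,0,0,0],[0,0,0,0,0,0]]' 0.25 60 >/dev/null; python3 to.py 447.6 -188.6 14
```

```text
at [ 456.  -186.5   73.4] delta tool mm [-8.9  1.8 59.3] rot [ 0.23 -0.4   0.37] open 0.746 F [-0.   0.3  0. ] t 9.4667
```

```bash
python3 -m pendant '[[-0.005,0.001,0.005,0.1,-0.2,0.2],[-0.003,0.001,0.01,0.1,0,0.2],[0,0,0.015,0,0,0],[0,0,0.01,0,0,0],[0,0,0.005,0,0,0],[0,0,0,0,0,0],[0,0,0,0,0,0]]' 0.25 60 >/dev/null; python3 to.py 447.6 -188.6 14
```

```text
at [ 451.6 -189.7   28.1] delta tool mm [-4.1 -1.1 14.1] rot [ 0.12 -0.46 -0.01] open 0.749 F [ 0.4 -0.4  0.3] t 10.05
```

```bash
python3 -m pendant '[[-0.003,-0.001,0.006,0.1,-0.3,0],[-0.001,0,0.005,0,-0.1,0],[0,0,0.002,0,0,0],[0,0,0,0,0,0]]' 0.25 60 >/dev/null; python3 to.py 447.6 -188.6 14;  python3 -m pendant '[[0,0,0,0,0,0],[0,0,0,0,0,0],[0,0,0,0,0,0],[0,0,0,0,0,0],[0,0,0,0,0,0],[0,0,0,0,0,0]]' 1 40 >/dev/null; python3 to.py 447.6 -188.6 14
```

```text
at [ 448.3 -189.2   15.3] delta tool mm [-0.7 -0.6  1.3] rot [ 0.07 -0.13 -0.01] open 0.753 F [-0.   0.2  0.7] t 10.3833
at [ 449.  -189.5   16.2] delta tool mm [-1.4 -0.9  2.2] rot [ 0.11 -0.21 -0.01] open 0.501 F [ 0.   0.1 -0.2] t 10.8833
```

```bash
python3 -m pendant '[[0,0,-0.015,0,0,0],[0,0,-0.03,0,0,0],[0,0,-0.03,0,0,0],[0.01,-0.004,-0.02,0,0,0],[0.03,-0.012,-0.005,0,0,0],[0.03,-0.012,-0.005,0,0,0],[0.03,-0.012,0,0,0,0],[0.03,-0.012,0,0,0,0],[0.015,-0.006,0,0,0,0],[0.005,0,0,0,0,0],[0,0,0,0,0,0],[0,0,0,0,0,0]]' 1 40 >/dev/null; python3 to.py 625.5 -123.3 75
```

```text
at [ 602.8 -127.9  124.6] delta tool mm [22.6 -4.7 49.6] rot [ 0.   -0.08 -0.12] open 0.498 F [ 0.5 -0.2 -0. ] t 11.8833
```

```bash
python3 -m pendant '[[0.012,-0.003,0.01,0,0,0],[0.008,-0.001,0.015,0,0,0],[0.002,0,0.01,0,0,0],[0,0,0.005,0,0,0],[0,0,0,0,0,0],[0,0,0,0,0,0]]' 1 40 >/dev/null; python3 to.py 625.5 -123.3 75
```

```text
at [ 619.3 -127.5   82.6] delta tool mm [ 6.2 -4.3  7.6] rot [ 0.02  0.17 -0.36] open 0.493 F [ 0.3 -0.3 -0.9] t 12.3833
```

```bash
python3 -m pendant '[[0.004,-0.003,0.004,0,0.1,-0.2],[0.002,-0.001,0.002,0,0,-0.1],[0,0,0,0,0,0],[0,0,0,0,0,0]]' 1 40 >/dev/null; python3 to.py 625.5 -123.3 46
python3 - <<'E'
from h import *
cv2.imwrite("pics/tall2.png",np.hstack([cv2.resize(camera(n)[y:y+100,x:x+130,::-1],None,fx=3,fy=3,interpolation=cv2.INTER_CUBIC) for n,x,y in(("side",180,90),("top",240,90))]))
E
```

```text
at [ 625.4 -124.1   77.9] delta tool mm [ 0.1 -0.8 31.9] rot [ 0.05 -0.02 -0.09] open 0.501 F [-0.  -0.1 -0.8] t 12.7167
```

View pics/tall2.png

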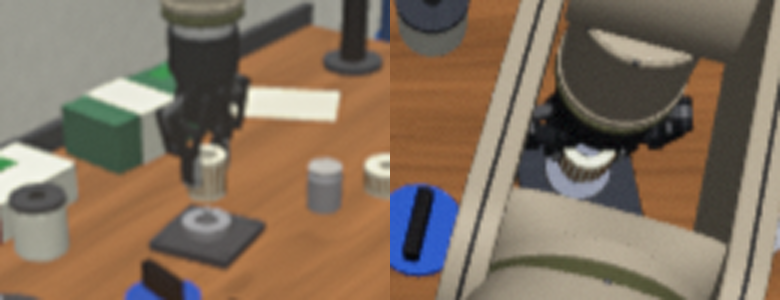

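The filter hangs level above the ring: the side view shows its axis at about (208,170) over the ring and stud at (207,215). I'm lowering it.

```bash
python3 -m pendant '[[0,0,0.008,0,0,0],[0,-0.001,0.008,0,0,0],[0,0,0.005,0,0,0],[0,0,0.002,0,0,0],[0,0,0,0,0,0],[0,0,0,0,0,0]]' 1 40 >/dev/null; python3 to.py 625.5 -123.3 45.2
```

```text
at [ 625.2 -122.9   52.1] delta tool mm [0.3 0.4 6.9] rot [ 0.05 -0.   -0.08] open 0.501 F [-0.6 -0.4  0. ] t 13.3167
```

```bash
python3 -m pendant '[[0,0,0.004,0,0,0],[0,0,0.002,0,0,0],[0,0,0.001,0,0,0],[0,0,0,0,0,0],[0,0,0,0,0,0]]' 1 40 >/dev/null; python3 to.py 625.5 -123.3 45.2
```

```text
at [ 625.5 -123.1   44.8] delta tool mm [-0.   0.2 -0.4] rot [ 0.06 -0.03 -0.09] open 0.501 F [-0.4 -0.1 -0.1] t 13.7333
```

```bash
python3 -m pendant '[[0,0,0,0,0,0],[0,0,0,0,0,0],[0,0,0,0,0,0],[0,0,-0.01,0,0,0],[0,0,-0.03,0,0,0],[0,0,-0.03,0,0,0],[0,0,-0.03,0,0,0],[-0.004,-0.015,-0.01,0,0,0],[-0.008,-0.038,0,0,0,0],[-0.008,-0.038,0,0,0,0],[-0.008,-0.038,0,0,0,0],[-0.008,-0.038,0,0,0,0],[-0.008,-0.038,0,0,0,0],[-0.008,-0.038,0,0,0,0],[-0.008,-0.038,0,0,0,0],[-0.008,-0.038,0,0,0,0],[-0.008,-0.038,0,0,0,0],[-0.005,-0.02,0,0,0,0],[0,0,0,0,0,0],[0,0,0,0,0,0]]' 0.2 40 >/dev/null; python3 to.py 523.6 368 80
python3 - <<'E'
from h import *
im=camera("top")
hsv=cv2.cvtColor(im,cv2.COLOR_RGB2HSV)
m=cv2.inRange(hsv,(0,0,200),(179,90,255)); M=np.zeros_like(m); M[120:175,270:335]=m[120:175,270:335]
n,l,s,c=cv2.connectedComponentsWithStats(M); i=1+s[1:,4].argmax(); print(s[i],c[i],ray("top",*c[i],77))
E
```

```text
at [545.6 270.  179.3] delta tool mm [-24.8 -97.7  98.9] rot [-0.1  -1.24 -0.36] open 0.797 F [ 0.6 -0.1 -0.2] t 15.4
[296 133  17  16 136] [304.01470588 140.58823529] [ 624.19250962 -122.00148243]
```

```bash
python3 -m pendant '[[-0.007,-0.03,0,0,-0.4,-0.1],[-0.007,-0.03,0,0,-0.4,-0.1],[-0.007,-0.025,0,0,-0.3,-0.1],[-0.002,-0.01,0.01,0,0,0],[0,0,0.02,0,0,0],[0,0,0.03,0,0,0],[0,0,0.02,0,0,0],[0,0,0,0,0,0],[0,0,0,0,0,0]]' 0.45 40 >/dev/null; python3 to.py 523.6 368 60
```

```text
at [531.9 355.7 100.2] delta tool mm [ -8.9 -12.1  40.1] rot [-0.05 -0.55 -0.92] open 0.551 F [0.7 0.4 0.9] t 16.2
```

```bash
python3 -m pendant '[[-0.005,-0.007,0.01,0,-0.3,-0.5],[-0.003,-0.004,0.015,0,-0.2,-0.4],[0,0,0.01,0,0,0],[0,0,0,0,0,0],[0,0,0,0,0,0]]' 0.45 40 >/dev/null; python3 to.py 523.6 368 60
python3 - <<'E'
from h import *
cv2.imwrite("pics/knob.png",np.hstack([cv2.resize(camera(n)[y:y+100,x:x+130,::-1],None,fx=3,fy=3,interpolation=cv2.INTER_CUBIC) for n,x,y in(("side",100,190),("top",60,135))]))
E
```

```text
at [526.5 366.3  65.5] delta tool mm [-2.9 -1.7  5.5] rot [-0.15 -0.22 -0.11] open 0.552 F [-0.8  0.6  0.6] t 16.6167
```

View pics/knob.png

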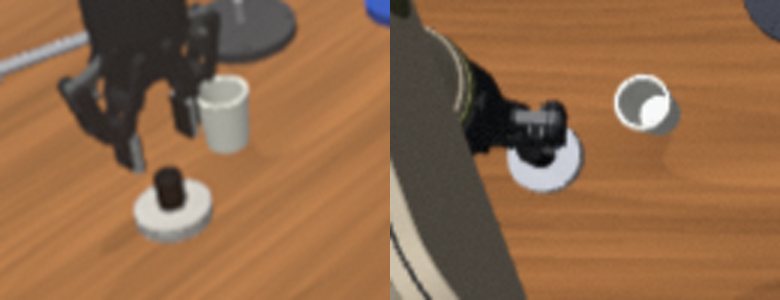

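The knob (170,188) lies under and between the jaws, and the beaker (225,112) is clear of the near finger. I'm going down.

```bash
python3 -m pendant '[[-0.002,-0.001,0.01,0,-0.1,0],[-0.001,-0.001,0.01,-0.1,-0.1,0],[0,0,0.01,0,0,0],[0,0,0.004,0,0,0],[0,0,0,0,0,0],[0,0,0,0,0,0]]' 0.45 40 >/dev/null; python3 to.py 523.6 368 19
```

```text
at [524.2 369.2  29.6] delta tool mm [-0.6  1.2 10.6] rot [-0.11 -0.13 -0.1 ] open 0.55 F [ 0.1 -0.2  0.9] t 17.2167
```

```bash
python3 -m pendant '[[0,0.001,0.006,0,0,0],[0,0,0.003,0,0,0],[0,0,0,0,0,0]]' 0.45 40 >/dev/null; python3 -m pendant '[[0,0,0,0,0,0],[0,0,0,0,0,0],[0,0,0,0,0,0],[0,0,0,0,0,0],[0,0,0,0,0,0],[0,0,0,0,0,0],[0,0,0,0,0,0]]' 1 60 >/dev/null; python3 to.py 523.6 368 19
```

```text
at [524.7 368.2  20.5] delta tool mm [-1.1  0.2  1.5] rot [-0.13 -0.18 -0.11] open 0.264 F [-0.6 -0.8 -1.8] t 18.05
```

```bash
python3 -m pendant '[[0,0,-0.015,0,0,0],[0,0,-0.03,0,0,0],[0,0,-0.03,0,0,0],[0,0,-0.03,0,0,0],[0,0.01,-0.03,0,0,0],[0.008,0.035,-0.005,0,0,0],[0.008,0.038,0,0,0,0],[0.008,0.038,0,0,0,0],[0.008,0.038,0,0,0,0],[0.008,0.038,0,0,0,0],[0.008,0.038,0,0,0,0],[0.008,0.038,0,0,0,0],[0.008,0.038,0,0,0,0],[0.008,0.038,0,0,0,0],[0.008,0.038,0,0,0,0],[0.005,0.02,0,0,0,0],[0,0.01,0,0,0,0],[0,0,0,0,0,0],[0,0,0,0,0,0]]' 1 60 >/dev/null; python3 to.py 625 -122.3 120
```

```text
at [613.2 -66.9 191.5] delta tool mm [10.1 55.6 71.6] rot [-0.14 -1.29  0.18] open 0.263 F [-0.2  0.5 -2. ] t 19.6333
```

```bash
python3 -m pendant '[[0.003,0.02,0.01,0,-0.5,0.1],[0.003,0.02,0.02,0,-0.4,0.1],[0.002,0.01,0.02,0,-0.2,0],[0,0,0.01,0,0,0],[0,0,0,0,0,0],[0,0,0,0,0,0]]' 1 60 >/dev/null; python3 to.py 625 -122.3 112
```

```text
at [ 623.6 -107.4  134.1] delta tool mm [ 1.1 15.  22. ] rot [-0.29 -0.41  0.51] open 0.26 F [ 0.   0.6 -1.5] t 20.1333
```

```bash
python3 -m pendant '[[0.001,0.008,0.006,-0.1,-0.2,0.2],[0,0.005,0.006,-0.1,-0.1,0.2],[0,0.001,0.003,0,0,0],[0,0,0,0,0,0],[0,0,0,0,0,0]]' 1 60 >/dev/null; python3 to.py 625 -122.3 112
python3 - <<'E'
from h import *
cv2.imwrite("pics/sc.png",np.hstack([cv2.resize(camera(n)[y:y+100,x:x+130,::-1],None,fx=3,fy=3,interpolation=cv2.INTER_CUBIC) for n,x,y in(("side",180,90),("top",240,90))]))
E
```

```text
at [ 626.4 -118.6  121.5] delta tool mm [-1.4  3.7  9.4] rot [-0.05 -0.31  0.33] open 0.263 F [-0.5  0.6 -1.9] t 20.55
```

View pics/sc.png

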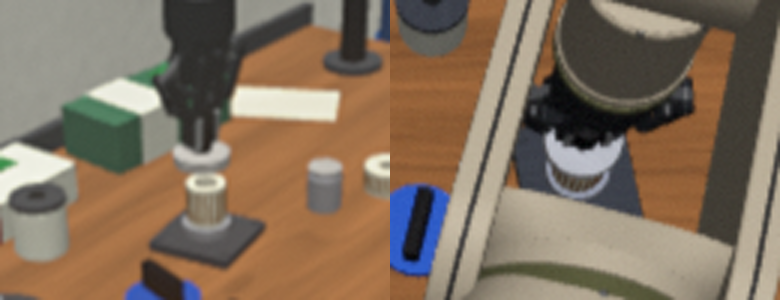

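The filter stands square on the ring at (207,200), and the level cover at (202,155) is about 4 mm off, as the numbers say. I'll correct that and lower it.

```bash
python3 -m pendant '[[-0.001,0.003,0.004,0,-0.2,0.2],[0,0.001,0.003,0,-0.1,0.1],[0,0,0.001,0,0,0],[0,0,0,0,0,0],[0,0,0,0,0,0]]' 1 60 >/dev/null; python3 to.py 625 -122.3 87.5
```

```text
at [ 625.7 -123.3  113.5] delta tool mm [-0.7 -1.  26. ] rot [-0.03 -0.05 -0.02] open 0.256 F [-1.5 -0.1 -1.2] t 21.0667
```

```bash
python3 -m pendant '[[-0.001,-0.001,0.006,0,0,0],[0,0,0.006,0,0,0],[0,0,0.004,0,0,0],[0,0,0.002,0,0,0],[0,0,0,0,0,0],[0,0,0,0,0,0]]' 1 60 >/dev/null; python3 to.py 625 -122.3 87.5
```

```text
at [ 624.1 -121.9   92.8] delta tool mm [0.9 0.4 5.3] rot [-0.06  0.   -0.01] open 0.26 F [ 0.1  0.5 -2.1] t 21.5667
```

```bash
python3 -m pendant '[[0,0,0.003,0,0,0],[0,0,0.001,0,0,0],[0,0,0,0,0,0],[0,0,0,0,0,0]]' 1 60 >/dev/null; python3 to.py 625 -122.3 87.5
```

```text
at [ 624.3 -121.9   88.6] delta tool mm [0.7 0.4 1.1] rot [-0.05 -0.01 -0.01] open 0.255 F [-0.  -0.  -1.5] t 21.9
```

```bash
python3 -m pendant '[[0,0,0.0015,0,0,0],[0,0,0,0,0,0],[0,0,0,0,0,0]]' 1 60 >/dev/null; python3 to.py 625 -122.3 87.5
```

```text
at [ 624.6 -122.    87.5] delta tool mm [ 0.4  0.3 -0. ] rot [-0.04 -0.06 -0.01] open 0.258 F [ 0.7  0.1 -1.4] t 22.15
```

```bash
python3 -m pendant '[[0,0,0.001,0,0,0],[0,0,0,0,0,0],[0,0,0,0,0,0]]' 1 60 >/dev/null; python3 to.py 625 -122.3 87.5;  python3 -m pendant '[[0,0,0.001,0,0,0],[0,0,0,0,0,0],[0,0,0,0,0,0]]' 1 60 >/dev/null; python3 to.py 625 -122.3 87.5
```

```text
at [ 625.4 -122.1   87.6] delta tool mm [-0.4  0.2  0.1] rot [-0.02 -0.15 -0.01] open 0.261 F [-0.3  0.4 -2.1] t 22.4
at [ 625.8 -122.2   87.2] delta tool mm [-0.8  0.1 -0.3] rot [ 0.   -0.22 -0.01] open 0.257 F [-0.   0.1 -1.1] t 22.65
```

```bash
python3 -m pendant '[[-0.001,0,0.002,0,-0.2,0],[0,0,0,0,0,0],[0,0,0,0,0,0]]' 1 60 >/dev/null; python3 to.py 625 -122.3 87.5
```

```text
at [ 626.6 -122.4   87.9] delta tool mm [-1.6 -0.1  0.4] rot [ 0.04 -0.25 -0.  ] open 0.262 F [-0.3 -0.2 -0.7] t 22.9
```

```bash
python3 -m pendant '[[0,0,0,0,0,0],[0,0,0,0,0,0],[0,0,0,0,0,0],[0,0,-0.01,0,0,0],[0,0,-0.02,0,0,0],[0,0,-0.02,0,0,0],[0,0,-0.02,0,0,0],[-0.004,0.01,0,0,0,0],[-0.012,0.029,0,0,0,0],[-0.012,0.029,0,0,0,0],[-0.012,0.029,0,0,0,0],[-0.012,0.029,0,0,0,0],[-0.012,0.029,0,0,0,0],[-0.006,0.015,0,0,0,0],[0,0,0,0,0,0],[0,0,0,0,0,0]]' 0.4 60 >/dev/null; python3 to.py 527.3 -360 60
python3 - <<'E'
from h import *
im=camera("top")
hsv=cv2.cvtColor(im,cv2.COLOR_RGB2HSV)
m=cv2.inRange(hsv,(0,0,140),(179,90,255)); M=np.zeros_like(m); M[110:175,270:335]=m[110:175,270:335]
n,l,s,c=cv2.connectedComponentsWithStats(M); i=1+s[1:,4].argmax(); x,y,w,h,a=s[i]; print(s[i],c[i],ray("top",x+w/2-.5,y+h/2-.5,81))
cv2.imwrite("pics/st.png",np.hstack([cv2.resize(q[y:y+100,x:x+130,::-1],None,fx=3,fy=3,interpolation=cv2.INTER_CUBIC) for q,x,y in((camera("side"),180,90),(im,240,90))]))
E
```

```text
at [ 551.2 -301.1  163.8] delta tool mm [-24.5  58.5 103.8] rot [ 0.14 -0.24  0.17] open 0.6 F [ 0.1 -0.7 -0. ] t 24.2333
[292 127  25  29 424] [303.51650943 141.13443396] [ 622.02751687 -121.4414265 ]
```

View pics/st.png

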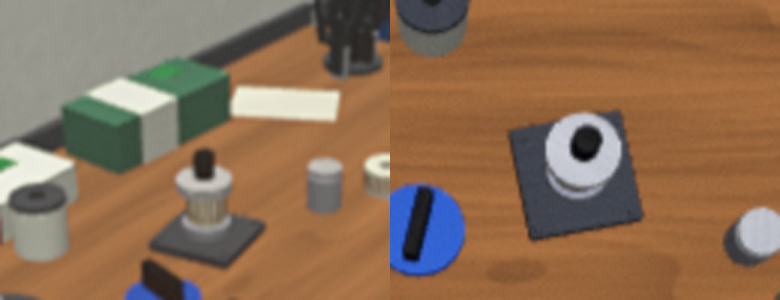

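The small cover sits level on the tall filter, with the knob upright at (203,163) in the side view and the cover centred over the stack from above. Next is the wide filter.

```bash
python3 -m pendant '[[-0.01,0.022,0,0,-0.1,0.1],[-0.008,0.022,0.01,0,-0.1,0],[-0.004,0.01,0.02,0,0,0],[0,0,0.03,0,0,0],[0,0,0.02,0,0,0],[0,0,0,0,0,0],[0,0,0,0,0,0]]' 0.1 60 >/dev/null; python3 to.py 527.3 -360 55
```

```text
at [ 536.1 -348.4   83.9] delta tool mm [-9.1 11.4 28.9] rot [ 0.18 -0.32  0.84] open 0.902 F [-0.6  0.   0.6] t 24.9167
```

Run:
```python
from h import *
cv2.imwrite("pics/wf.png",np.hstack([cv2.resize(camera(n)[y:y+100,x:x+130,::-1],None,fx=3,fy=3,interpolation=cv2.INTER_CUBIC) for n,x,y in(("side",250,90),("top",330,130))]))
```

```text
(no output)
```

View pics/wf.png

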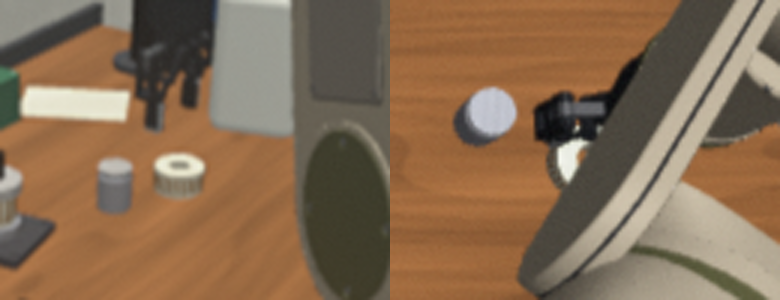

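The gripper is above the wide filter (180,172), and the canister (115,185) is clear of the jaw.

```bash
python3 -m pendant '[[-0.005,0.006,0,0.1,-0.2,0.5],[-0.004,0.005,0,0,-0.1,0.3],[0,0,0.01,0,0,0],[0,0,0.01,0,0,0],[0,0,0,0,0,0],[0,0,0,0,0,0]]' 0.1 60 >/dev/null; python3 to.py 527.3 -360 6
```

```text
at [ 530.6 -362.9   70.1] delta tool mm [-3.8 -3.4 64. ] rot [ 0.49 -0.51  0.04] open 0.9 F [1.8 0.3 0.3] t 25.5167
```

```bash
python3 -m pendant '[[-0.002,-0.002,0.01,0.2,-0.3,0],[-0.001,-0.001,0.015,0.1,-0.2,0],[0,0,0.015,0,0,0],[0,0,0.01,0,0,0],[0,0,0.003,0,0,0],[0,0,0,0,0,0],[0,0,0,0,0,0]]' 0.1 60 >/dev/null; python3 to.py 527.3 -360 6
```

```text
at [ 525.8 -358.1    9.2] delta tool mm [1.5 1.9 3.2] rot [-0.01  0.24  0.05] open 0.9 F [-0.5 -0.6  0.2] t 26.1
```

```bash
python3 -m pendant '[[0.001,0.002,0.002,0,0.1,0],[0,0,0,0,0,0],[0,0,0,0,0,0]]' 0.2 40 >/dev/null; python3 to.py 527.3 -360 6; python3 -m pendant '[[0,0,0,0,0,0],[0,0,0,0,0,0],[0,0,0,0,0,0],[0,0,0,0,0,0],[0,0,0,0,0,0],[0,0,0,0,0,0]]' 1 40 >/dev/null; python3 to.py 527.3 -360 6
```

```text
at [ 527.5 -360.7    8. ] delta tool mm [-0.2 -0.7  2. ] rot [0.04 0.08 0.07] open 0.799 F [-0.4  0.4 -0.1] t 26.35
at [ 528.9 -361.8   10.7] delta tool mm [-1.6 -1.9  4.7] rot [ 0.18 -0.1   0.06] open 0.682 F [-0.3  0.5 -0.9] t 26.85
```

```bash
python3 -m pendant '[[0,0,-0.015,0,0,0],[0,0,-0.03,0,0,0],[0,0,-0.035,0,0,0],[0,0,-0.035,0,0,0],[0,0,-0.035,0,0,0],[0,-0.01,-0.025,0,0,0],[0.003,-0.03,-0.01,0,0,0],[0.003,-0.038,0,0,0,0],[0.003,-0.038,0,0,0,0],[0.005,-0.038,0,0,0,0],[0.008,-0.038,0,0,0,0],[0.012,-0.038,0,0,0,0],[0.014,-0.038,0,0,0,0],[0.014,-0.035,0,0,0,0],[0.014,-0.03,0,0,0,0],[0.01,-0.02,0,0,0,0],[0,0,0,0,0,0],[0,0,0,0,0,0]]' 1 40 >/dev/null; python3 to.py 675 148.5 100
```

```text
at [616.3   7.3 226.6] delta tool mm [  56.  -142.1  126.8] rot [ 0.33 -0.99 -0.19] open 0.685 F [-1.1 -0.5 -1.3] t 28.35
```

```bash
python3 -m pendant '[[0.011,-0.028,0.01,0,-0.3,-0.1],[0.011,-0.028,0.02,0.1,-0.3,-0.1],[0.011,-0.028,0.02,0.1,-0.2,0],[0.011,-0.025,0.02,0.1,-0.1,0],[0.006,-0.015,0.02,0,0,0],[0,0,0.01,0,0,0],[0,0,0,0,0,0],[0,0,0,0,0,0]]' 1 40 >/dev/null; python3 to.py 675 148.5 75
```

```text
at [670.7 125.6 131.3] delta tool mm [  3.6 -23.1  56.2] rot [ 0.24 -0.5  -0.46] open 0.684 F [ 0.1 -0.8 -1. ] t 29.0167
```

```bash
python3 -m pendant '[[0.002,-0.012,0.015,0.1,-0.3,-0.2],[0.002,-0.007,0.02,0.1,-0.1,-0.1],[0,-0.002,0.01,0,0,0],[0,0,0.003,0,0,0],[0,0,0,0,0,0],[0,0,0,0,0,0]]' 1 40 >/dev/null; python3 to.py 676 148.5 70
```

```text
at [678.7 138.   91.9] delta tool mm [ -3.1 -10.5  21.8] rot [ 0.11 -0.64 -0.63] open 0.688 F [ 0.8 -0.1 -0.9] t 29.5167
```

```bash
python3 -m pendant '[[-0.001,-0.007,0.006,0.1,-0.3,-0.3],[-0.001,-0.003,0.006,0,-0.2,-0.2],[0,0,0.003,0,0,0],[0,0,0,0,0,0],[0,0,0,0,0,0]]' 1 40 >/dev/null; python3 to.py 676 148.5 70
python3 - <<'E'
from h import *
cv2.imwrite("pics/wf2.png",np.hstack([cv2.resize(camera(n)[y:y+100,x:x+130,::-1],None,fx=3,fy=3,interpolation=cv2.INTER_CUBIC) for n,x,y in(("side",110,110),("top",140,80))]))
E
```

```text
at [678.8 147.8  80. ] delta tool mm [-2.9 -0.7 10. ] rot [-0.03 -0.41 -0.15] open 0.685 F [-0.4  1.  -0.8] t 29.9333
```

View pics/wf2.png

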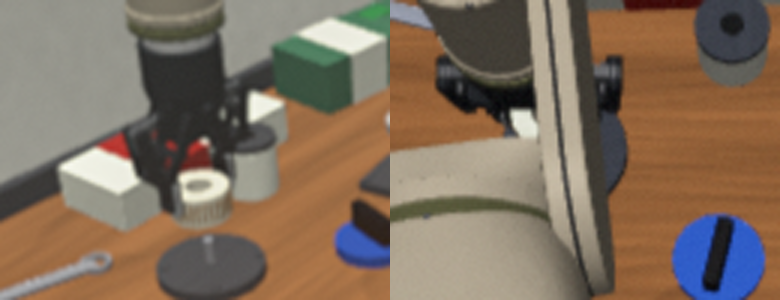

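The wide filter hangs level above the stud (206,245), slightly to +x as measured. I'll correct that and lower it.

```bash
python3 -m pendant '[[-0.002,0,0.008,0,-0.3,-0.1],[-0.001,-0.001,0.01,0,-0.1,0],[0,0,0.008,0,0,0],[0,0,0.004,0,0,0],[0,0,0,0,0,0],[0,0,0,0,0,0]]' 1 40 >/dev/null; python3 to.py 676 148.5 25
```

```text
at [675.  148.7  45.8] delta tool mm [ 1.1  0.2 20.8] rot [-0.01  0.11 -0.05] open 0.689 F [-0.3  1.   0.2] t 30.5333
```

```bash
python3 -m pendant '[[0.001,0,0.007,0,0.1,0],[0,0,0.006,0,0,0],[0,0,0.003,0,0,0],[0,0,0,0,0,0],[0,0,0,0,0,0]]' 1 40 >/dev/null; python3 to.py 676 148.5 25
```

```text
at [676.1 148.6  28. ] delta tool mm [-0.1  0.1  3. ] rot [-0.01  0.   -0.05] open 0.684 F [-0.1 -0.2 -0.8] t 30.95
```

```bash
python3 -m pendant '[[0,0,0.002,0,0,0],[0,0,0.002,0,0,0],[0,0,0,0,0,0]]' 1 40 >/dev/null; python3 to.py 676 148.5 25; python3 -m pendant '[[0,0,0.001,0,0,0],[0,0,0,0,0,0]]' 1 40 >/dev/null; python3 to.py 676 148.5 25
```

```text
at [676.6 148.6  24.3] delta tool mm [-0.6  0.1 -0.7] rot [-0.01 -0.06 -0.05] open 0.683 F [-0.1  0.1 -1.2] t 31.2
at [677.2 148.7  24.4] delta tool mm [-1.2  0.2 -0.6] rot [-0.02 -0.13 -0.05] open 0.684 F [ 0.2 -0.1 -1.3] t 31.3667
```

```bash
python3 -m pendant '[[-0.001,0,0.002,0,-0.1,0],[0,0,0.001,0,0,0],[0,0,0,0,0,0]]' 1 40 >/dev/null; python3 to.py 676 148.5 25
```

```text
at [678.2 148.9  24.4] delta tool mm [-2.2  0.4 -0.6] rot [-0.04 -0.28 -0.05] open 0.684 F [0.4 0.4 0.4] t 31.6167
```

```bash
python3 -m pendant '[[0,0,0,0,0,0],[0,0,0,0,0,0],[0,0,0,0,0,0],[0,0,0,0,0,0],[0,0,-0.01,0,0,0],[0,0,-0.03,0,0,0],[0,0,-0.03,0,0,0],[-0.01,0.005,-0.03,0,0,0],[-0.03,0.018,0,0,0,1],[-0.03,0.018,0,0,0,1],[-0.03,0.018,0,0,0,1],[-0.03,0.018,0,0,0,1],[-0.03,0.018,0,0,0,0],[-0.015,0.01,0,0,0,0],[0,0,0,0,0,0],[0,0,0,0,0,0]]' 0.15 40 >/dev/null; python3 to.py 457.5 20.6 75 -4.4
python3 - <<'E'
from h import *
im=camera("top")
hsv=cv2.cvtColor(im,cv2.COLOR_RGB2HSV)
m=cv2.inRange(hsv,(0,0,190),(179,90,255)); M=np.zeros_like(m); M[100:155,170:228]=m[100:155,170:228]
n,l,s,c=cv2.connectedComponentsWithStats(M); i=1+s[1:,4].argmax(); print(s[i],c[i],ray("top",*c[i],47))
E
```

```text
at [492.9  47.4 134.8] delta tool mm [-34.2  29.4  59.3] rot [-0.08 -0.76  0.22] open 0.849 F [0.3 1.1 0.3] t 32.95
[179 133  49  22 997] [203.08525577 144.22768305] [624.35919361 128.33807113]
```

```bash
python3 -m pendant '[[-0.015,0.013,0.01,0,-0.3,0.1],[-0.012,0.01,0.015,0,-0.2,0.1],[-0.004,0.003,0.01,0,0,0],[0,0,0.005,0,0,0],[0,0,0,0,0,0],[0,0,0,0,0,0]]' 0.5 40 >/dev/null; python3 to.py 457.5 20.6 60 -4.4
```

```text
at [466.5  25.5  96.6] delta tool mm [-9.1  5.6 36.5] rot [-0.17 -0.66  0.15] open 0.503 F [-0.5 -0.1  0.3] t 33.5
```

```bash
python3 -m pendant '[[-0.005,0.003,0.01,0,-0.3,0.1],[-0.003,0.002,0.012,-0.1,-0.2,0],[0,0,0.006,0,0,0],[0,0,0,0,0,0],[0,0,0,0,0,0]]' 0.5 40 >/dev/null; python3 to.py 457.5 20.6 19 -4.4
python3 - <<'E'
from h import *
cv2.imwrite("pics/lc.png",np.hstack([cv2.resize(camera(n)[y:y+100,x:x+130,::-1],None,fx=3,fy=3,interpolation=cv2.INTER_CUBIC) for n,x,y in(("side",200,140),("side",110,110))]))
E
```

```text
at [459.9  21.9  66.6] delta tool mm [-2.4  1.6 47.6] rot [-0.08 -0.21  0.13] open 0.499 F [ 0.7 -0.   0.4] t 33.9167
```

View pics/lc.png

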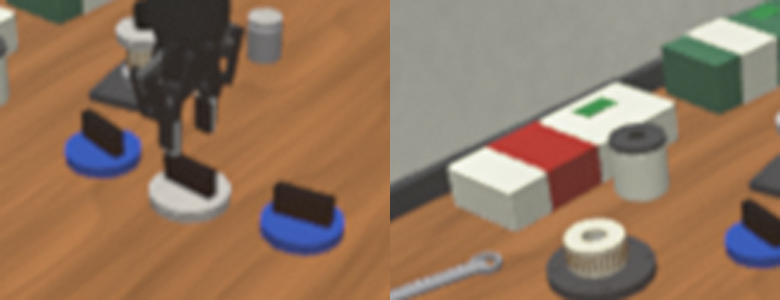

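The wide filter sits level and centred on the round base, at (595,250) in the right half. The gripper is straddling the white cover's handle (190,175). I'm going down.

```bash
python3 -m pendant '[[-0.001,0.001,0.01,0,-0.1,0.1],[-0.001,0,0.012,0,-0.1,0],[0,0,0.01,0,0,0],[0,0,0.004,0,0,0],[0,0,0,0,0,0],[0,0,0,0,0,0]]' 0.5 40 >/dev/null; python3 to.py 457.5 20.6 20 -4.4
```

```text
at [458.3  21.   27.5] delta tool mm [-0.7  0.5  7.5] rot [-0.08 -0.07  0.01] open 0.508 F [-0.8  0.4 -0.1] t 34.5167
```

```bash
python3 -m pendant '[[-0.001,0,0.005,0,0,0],[0,0,0.002,0,0,0],[0,0,0,0,0,0]]' 0.5 40 >/dev/null; python3 -m pendant '[[0,0,0,0,0,0],[0,0,0,0,0,0],[0,0,0,0,0,0],[0,0,0,0,0,0],[0,0,0,0,0,0],[0,0,0,0,0,0],[0,0,0,0,0,0]]' 1 70 >/dev/null; python3 to.py 457.5 20.6 20 -4.4
```

```text
at [457.7  21.1  20.6] delta tool mm [-0.2  0.5  0.6] rot [-0.08 -0.14  0.02] open 0.149 F [ 0.4  0.2 -2.2] t 35.35
```

```bash
python3 -m pendant '[[0,0,-0.015,0,0,0],[0,0,-0.03,0,0,0],[0,0,-0.03,0,0,0],[0,0,-0.02,0,0,0],[0.01,-0.006,-0.01,0,0,0],[0.03,-0.015,0,0,0,0],[0.03,-0.015,0,0,0,0],[0.03,-0.015,0,0,0,0],[0.03,-0.015,0,0,0,0],[0.02,-0.01,0,0,0,0],[0.01,-0.006,0,0,0,0],[0,0,0,0,0,0],[0,0,0,0,0,0]]' 1 70 >/dev/null; python3 to.py 677 148.6 90 -4.4
python3 - <<'E'
from h import *
for n,b in (("side",(150,165,205,215)),("top",(170,100,228,155))):
    im=camera(n); hsv=cv2.cvtColor(im,cv2.COLOR_RGB2HSV)
    x0,y0,x1,y1=b
    m=cv2.inRange(hsv,(0,0,185),(179,90,255)); M=np.zeros_like(m); M[y0:y1,x0:x1]=m[y0:y1,x0:x1]
    k,l,s,c=cv2.connectedComponentsWithStats(M)
    for i in range(1,k):
        if s[i][4]>25: print(n,s[i],c[i].round(1),ray(n,*c[i],47).round(1))
E
```

```text
at [627.2  94.1 125.9] delta tool mm [ 45.6 -58.2  35.8] rot [-0.08  0.19 -0.05] open 0.149 F [-0.8  0.2 -1.5] t 36.4333
side [150 165  12   9  71] [154.1 168.2] [823.7 115.2]
side [188 165  17   6  78] [195.8 167.5] [718.8  31.8]
side [168 183  20  11 164] [177.6 187.9] [675.2 152.5]
top [219 100   7  55 251] [221.9 127.9] [666.7  81.3]
top [186 129  33  22 197] [204.2 141.2] [632.2 125.6]
```

```bash
python3 -m pendant '[[0.014,-0.018,0,0,0.1,0],[0.014,-0.018,0,0,0,0],[0.01,-0.012,0.01,0,0,0],[0.004,-0.005,0.01,0,0,0],[0,0,0,0,0,0],[0,0,0,0,0,0]]' 1 70 >/dev/null; python3 to.py 676 150 70 -4.4
```

```text
at [668.5 140.6 105.2] delta tool mm [  6.9 -10.   35.1] rot [ 0.03  0.31 -0.28] open 0.148 F [-0.3 -0.7 -1.4] t 37.0333
```

```bash
python3 -m pendant '[[0.004,-0.006,0.01,0,0.1,-0.1],[0.002,-0.003,0.01,0,0.1,0],[0,0,0.006,0,0,0],[0,0,0,0,0,0],[0,0,0,0,0,0]]' 1 70 >/dev/null; python3 to.py 676 150 70 -4.4
python3 - <<'E'
from h import *
cv2.imwrite("pics/lc2.png",np.hstack([cv2.resize(camera(n)[y:y+100,x:x+130,::-1],None,fx=3,fy=3,interpolation=cv2.INTER_CUBIC) for n,x,y in(("side",110,110),("top",140,80))]))
E
```

```text
at [673.4 147.1  76.4] delta tool mm [ 2.4 -3.1  6.4] rot [ 0.1   0.21 -0.28] open 0.149 F [-0.3 -0.2 -2.1] t 37.45
```

View pics/lc2.png

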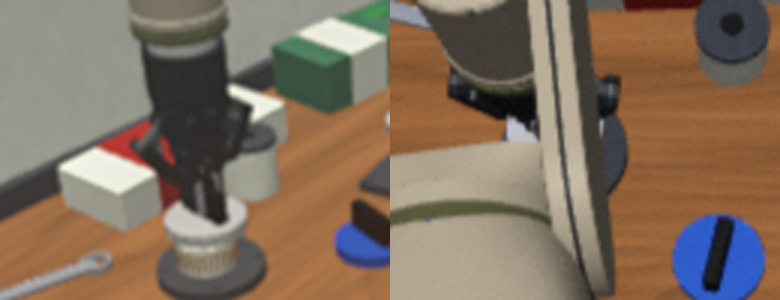

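The cover is level just above the filter, centred at about (205,222) over the filter at (207,258). I'll finish the x/y correction and lower it.

```bash
python3 -m pendant '[[0.002,-0.002,0.001,0,0.1,-0.1],[0.001,-0.001,0.003,0,0,0],[0,0,0.002,0,0,0],[0,0,0,0,0,0],[0,0,0,0,0,0]]' 1 70 >/dev/null; python3 to.py 676 150 57.5 -4.4
```

```text
at [678.3 150.   72.1] delta tool mm [-2.3  0.1 14.6] rot [ 0.06 -0.08 -0.2 ] open 0.148 F [-0.4  0.5 -1.3] t 37.9667
```

```bash
python3 -m pendant '[[-0.002,0,0.004,0,-0.1,0],[0,0,0.004,0,0,0],[0,0,0.002,0,0,0],[0,0,0,0,0,0],[0,0,0,0,0,0]]' 1 70 >/dev/null; python3 to.py 676 150 57.5 -4.4
```

```text
at [676.  150.2  61. ] delta tool mm [0.  0.2 3.5] rot [ 0.06  0.04 -0.19] open 0.148 F [-0.  -0.  -1.8] t 38.3833
```

```bash
python3 -m pendant '[[0,0,0.002,0,0,0],[0,0,0.002,0,0,0],[0,0,0,0,0,0]]' 1 70 >/dev/null; python3 to.py 676 150 57.5 -4.4; python3 -m pendant '[[0,0,0.002,0,0,0],[0,0,0,0,0,0],[0,0,0,0,0,0]]' 1 70 >/dev/null; python3 to.py 676 150 57.5 -4.4
```

```text
at [676.5 150.2  57.8] delta tool mm [-0.5  0.2  0.3] rot [ 0.05 -0.03 -0.19] open 0.147 F [ 0.5 -0.7 -1.8] t 38.6333
at [677.6 150.4  58.5] delta tool mm [-1.5  0.5  1. ] rot [ 0.02 -0.17 -0.19] open 0.149 F [-0.7  0.1 -2.5] t 38.8833
```

```bash
python3 -m pendant '[[-0.001,0,0.003,0,-0.2,0],[0,0,0.003,0,0,0]]' 1 70 >/dev/null; python3 to.py 676 150 57.5 -4.4
```

```text
at [678.3 150.6  57.6] delta tool mm [-2.3  0.8  0.1] rot [-0.01 -0.17 -0.18] open 0.154 F [-9.8 -1.7 23.9] t 39.05
```

```bash
python3 -m pendant '[[0,0,-0.001,0,0,0],[0,0,0,0,0,0],[0,0,0,0,0,0],[0,0,0,0,0,0],[0,0,-0.01,0,0,0],[0,0,-0.03,0,0,0],[0,0,-0.03,0,0,0],[0,0,-0.03,0,0,0],[-0.02,0,-0.02,0,0,0],[-0.035,0,0,0,0,0],[-0.035,0,0,0,0,0],[-0.035,0,0,0,0,0],[-0.035,0,0,0,0,0],[-0.035,0,0,0,0,0],[-0.025,0,0,0,0,0],[0,0,0,0,0,0],[0,0,0,0,0,0]]' 0.4 40 | tail -2
python3 - <<'E'
from h import *
a=camera("side");b=camera("top")
cv2.imwrite("pics/end.png",np.vstack([cv2.resize(a[100:240,120:320,::-1],(600,290)),cv2.resize(b[80:220,120:320,::-1],(600,290))]))
print(pose()[0])
E
```

```text
ft_force: [0.7, 0.3, -0.4]
opening: 0.602
[450.83741574 167.95998921 187.14885067]
```

View pics/end.png

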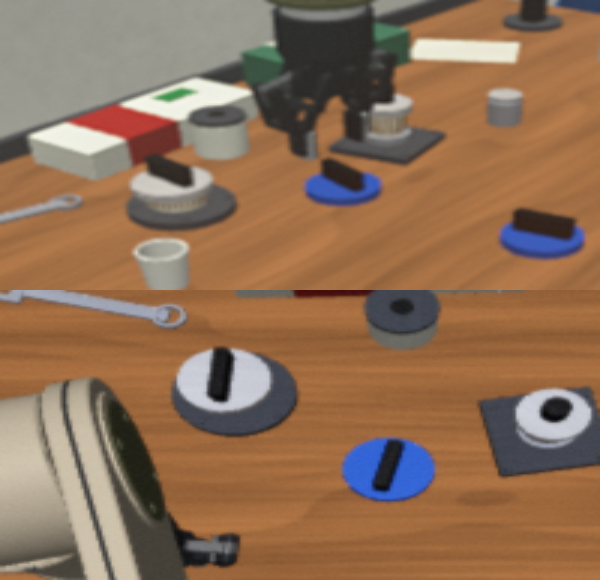

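Both stacks look level and seated, and the beaker is upright. I'll measure the cover centres from the top view.

Run:
```python
from h import *
im=camera("top"); hsv=cv2.cvtColor(im,cv2.COLOR_RGB2HSV)
m=cv2.inRange(hsv,(0,0,150),(179,90,255))
for nm,b,z,d,ref in (("large",(172,92,225,130),51,80,(675,148.5)),("small",(280,110,325,160),81,62,(624,-123))):
    x0,y0,x1,y1=b; M=np.zeros_like(m); M[y0:y1,x0:x1]=m[y0:y1,x0:x1]
    k,l,s,c=cv2.connectedComponentsWithStats(M); i=1+s[1:,4].argmax()
    x,y,w,h,a=s[i]; sc=w/d
    # top edge and horizontal extent belong to the cover top face; diameter known
    ctr=(x+w/2-.5, y+w/2*.99-.5)
    print(nm,s[i],"px expected",395.5*d/(1013-z),ray("top",*ctr,z).round(1),"base",ref)
```

```text
large [197 108  13  22 228] px expected 32.88981288981289 [702.3 129.2] base (675, 148.5)
small [292 127  25  29 411] px expected 26.31008583690987 [ 627.4 -121.6] base (624, -123)
```

Run:
```python
from h import *
im=cv2.cvtColor(camera("top"),cv2.COLOR_RGB2HSV)
m=cv2.inRange(im,(0,0,135),(179,90,255)); M=np.zeros_like(m); M[92:142,174:218]=m[92:142,174:218]
p=cv2.findNonZero(M); (u,v),(a,b),t=cv2.fitEllipse(cv2.convexHull(p)); print(cv2.boundingRect(p),(u,v),(a,b),ray("top",u,v,51).round(1))
s=cv2.cvtColor(camera("side"),cv2.COLOR_RGB2HSV); m=cv2.inRange(s,(0,0,150),(179,90,255)); M=np.zeros_like(m); M[145:180,150:200]=m[145:180,150:200]
k,l,st,c=cv2.connectedComponentsWithStats(M); print([(x.tolist()) for x in st[1:] if x[4]>20])
for h in(51,81): print(proj("side",(676,149,h)),proj("side",(624,-122,h)), ray("side",177.3,163,51))
```

```text
(174, 92, 36, 47) (189.806884765625, 114.95233154296875) (32.31685256958008, 51.89457321166992) [699.7 162.5]
[[150, 145, 12, 6, 43], [160, 145, 40, 14, 312], [184, 161, 16, 16, 218], [150, 162, 12, 14, 93]]
(np.float64(178.1066823529285), np.float64(186.21069069015175)) (np.float64(248.44370378098665), np.float64(156.58434412349447)) [783.31930652  51.32762578]
(np.float64(176.92619707630007), np.float64(177.5061598522589)) (np.float64(248.29008914130696), np.float64(148.53768232562052)) [783.31930652  51.32762578]
```

Run:
```python
from h import *
im=cv2.cvtColor(camera("top"),cv2.COLOR_RGB2HSV)
m=cv2.inRange(im,(0,0,150),(179,90,255)); M=np.zeros_like(m); M[98:142,177:214]=m[98:142,177:214]
k,l,s,c=cv2.connectedComponentsWithStats(M); keep=[i for i in range(1,k) if s[i][4]>60]; print(s[keep].tolist())
p=cv2.findNonZero(np.isin(l,keep).astype(np.uint8)); e=cv2.fitEllipse(cv2.convexHull(p)); print(e,ray("top",*e[0],51).round(1), proj("top",(676,149,51)))
```

```text
[[179, 108, 31, 31, 559]]
((194.02804565429688, 122.73837280273438), (30.470775604248047, 31.134868621826172), 74.30152130126953) [679.2 151.5] (np.float64(194.9908133131225), np.float64(123.96617081574024))
```

```bash
python3 -c "
from workcell import manip
print(manip.get_obs()['time_s'],manip.hand_in())"
```

```text
the job is handed in; nothing more can be done
40.7667 None
```

I built both filter stacks and handed the job in at 40.8 s. The hand-in reports no verdict.

- **Square base:** the ring measured within about 2 mm of the base centre, and the tall filter within about 2 mm. The small cover is about 3 mm off the filter axis.
- **Round base:** the wide filter is about 2–4 mm from the base centre; the side camera and the tool position disagreed by about 4 mm. The large cover is about 3–4 mm off the filter. It was felt seated at 24 N with the tool within a millimetre of the expected height.
- **Seating of the small cover:** there was no clear contact force when it went down. I judged it seated because the tool reached the expected height (87.5 mm) and stopped going lower.
- **Last pictures:** both stacks stood level, the beaker was upright, and the gripper was open and clear.
- **Failed checks:** three automatic measurements picked up the arm, the handle or the wrench and gave wrong positions, one for the wide filter and two for the large cover. I discarded them and measured again. No check contradicted the limits.

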